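Load the reagent canister up the analyser's ramp

ROBOT

A 6-joint arm with a two-finger parallel gripper is mounted at the origin on the work surface. World frame = base frame: x ahead of the robot, y to its left, z up, the work surface at z = 0. Lengths are in m, angles in rad, forces in N, time in s.
With the tool pointing down it reaches from about 0.3 to 0.875 m from the base axis. Payload 6.4 kg.
Tool frame: the origin (TCP) lies on the centre line of the jaws, within the pads' length; the fingertips stand 17 mm ahead of it and the grasp point (between the pads) lies 2 mm behind it; z points along the fingers, x is the direction in which the jaws open and shut, and the axes are right-handed (so a half turn about z gives the same grasp; the last joint's range is limited). The gripper opens to 85 mm and grips with 20 to 120 N. Pads are 22 mm wide; open, the fingers measure 114 mm over their backs; the gripper's body (76 mm by 85 mm) begins 54 mm behind the grasp point. The pads swing forward as they close: fully open they stand 13 mm farther back than shut.
Start: joints at [-1.495, 0.181, 1.607, -0, 1.354, -0.206], TCP at [0.16, -0.552, 0.248] pointing down, gripper open.
Joint ranges: [-2.99, 2.99], [-0.89, 2.07], [0.3, 2.58], [-1.14, 4.28], [0, 2.63], [-3.12, 3.12]. Speed limits (rad/s): [2.57, 2.57, 3.01, 3.14, 3.14, 3.14].

INTERFACE

Orientations are given as a unit quaternion [w, x, y, z].
In Python, from bench import ctrl gives the robot as it stands.
- The arm moves only by the tool servo_tool, never from a script. Its argument "increments" is text: rows parted by semicolons, each of 5 numbers parted by spaces: the shift along the tool's x, y, z in cm, then the turn about the tool's z in rad, then the opening, from 0 (shut) to 1 (fully open). In form: dx dy dz yaw gripper; .... A call has 1 to 10 rows; each row shifts and turns the commanded pose from where the row before left it, along the tool's axes as they then stand; what a row does not reach is not made up. A row lasts 1/8 s, in which the tool goes at most 62.5 mm and 10.7 degrees, less where a joint would pass 70% of its speed; a pose out of reach is approached as far as the arm can. A call is refused whole if a number of a shift passes 6.25 or a number of a turn 0.188, either way. A call with a gripper value outside its range is refused whole. The fingers move at their own pace and stop on an object; the grip force is fixed at half the most. Time passes only in rows, so rows that do not move let the fingers close. It gives the time, the measured TCP pose, the force and the opening at its end, in the units of the state.
- ctrl.get_obs(): the state, without advancing time (a new reading comes with each control period).
- ctrl.camera(name): name is "side" or "top"; returns (picture, depth): 420x560x3 uint8, red, green, blue; 420x560 float32, m along the optical axis (not along the pixel's ray), 0 where there is no reading.
- ctrl.camera_params(name): a dict with "mtx" (3x3 intrinsics, pixels), "position" and "attitude" of the camera in the world. Camera axes: x right, y down, z forward; pixel columns grow to the right and rows downward; lengths in m; the calibration is good to about 2 mm. A picture is of the moment at which its call begins. camera_params takes no time and is no camera call.
- ctrl.hand_in(): hands the job in, once; it reports no verdict.
The state is a dict: "time_s": time; "q": joint angles; "dq": joint speeds; "joint_efforts": joint torques, N m; "eef_pos": TCP position; "eef_rot": TCP orientation; "wrist_force": force on the tool from outside, world axes, zero at the start; "torque": the same for the moment, N m; "opening": opening from 0.0 (shut) to 1.0 (fully open).
Only numpy, scipy, OpenCV 4.12 (cv2) and the standard library are available. Lean on these libraries where they do the work, as an engineer would, in place of code of your own. Each camera call takes 0.05 s, during which the arm holds its last target.

TASK

Push the big reagent canister lying at the foot of the loading ramp slowly up the ramp with the fingers, until it drops into the seat at the top and rests against the stop; do not lift it and do not let it run back down. When it sits there, press the button on the small control pod beside the ramp all the way down, then move clear. Leave everything else on the bench where it stands.

Things in the scene. Friction and masses are not known exactly. Their poses are not given: they have to be found in the camera images.
- dock: Fixed loading dock, steel deck between white side rails. Origin: middle of its underside on the bench; x points up the ramp (horizontal), y across, z up. Along x in mm: lip -216 to -210, 6 high; level apron -210 to -85, top 12 above the bench; ramp -85 to +95, then the seat to +170, where the stop plate stands, 95 high, with a white reader head to +255, 105 high.
- canister: Closed white cylinder with grey ends, 96 mm in diameter, 120 mm long, 0.3 to 0.55 kg, lying across the channel. Origin: its centre, 48 mm above what it rests on; y is its long axis, x and z turn as it rolls. Starts on the apron, centre 10 to 80 mm before the ramp's foot, nearly square. Let go on the ramp it runs back; past the crest it drops into the seat and stays. Friction about 0.6 on steel.
- seat (a point): Where the canister's centre is when it is seated: on the dock's middle plane, 122 mm along the dock's x, 79 mm above the bench; the canister then touches the stop, and has 4 mm of clearance to the crest. Axes as the dock's.
- ramp_foot (a point): Middle of the line where the apron meets the ramp, on the deck's surface, 12 mm above the bench. Axes as the dock's. The channel is 134 mm wide along its whole length, so the canister has 7 mm of play at each end; the rails are 8 mm thick and stand about 14 mm above the deck (20 mm above the seat).
- crest (a point): Middle of the ramp's upper edge, on the surface, 180 mm along x from the ramp's foot, 37 mm above the bench (slope 7.9 degrees); behind it the deck steps down 6 mm to the level seat, 31 mm above the bench. Axes as the dock's.
- load_top (a point): Centre of the top face of the round grey push button, 30 mm in diameter, on a black collar 46 mm wide and 12 mm high, on a grey control pod 56 mm square and 55 mm high that stands beside the ramp on the dock's +y side. The button's top stands 78 mm above the bench when released.
- load (a joint): Travel of the button: 0 released, 0.007 m fully down; it springs back. It starts to move at about 1.5 N and is fully down at 5 N, pressed straight down.
- spare: A second white canister, standing upright, 96 mm wide and 120 mm high, 0.45 kg; a bystander, leave it. Origin: middle of its underside.
- vial: Small amber vial with a white cap, 30 mm wide, 55 mm high, standing beside the apron on the dock's +y side; a bystander, leave it. Origin: middle of its underside.
- jar: Clear specimen jar, 52 mm wide, 70 mm high, standing beside the ramp on the dock's -y side; a bystander, leave it. Origin: middle of its underside.
- wash: White wash bottle, 68 mm wide, 170 mm high, at the left; a bystander, leave it. Origin: middle of its underside.
- beaker: Glass beaker, 72 mm wide, 85 mm high, at the left; a bystander, leave it. Origin: middle of its underside.
- tipbox: Grey pipette-tip box with a clear lid, 120 x 84 mm, 61 mm high, at the back right; a bystander, leave it. Origin: middle of its underside.
- rack: White tube rack with two rows of capped tubes, 70 x 170 mm, 104 mm high over the caps, at the front right; a bystander, leave it. Origin: middle of its underside.
Mind the look-alikes: they are no part of the job. What is shaped like the canister but green or orange is not meant.

How it is judged:
By the outcome, as a careful person would: the job done as asked, in the order asked, and still so for the second after the job is handed in, with the robot touching nothing.
It also fails if it takes over 48 s, if anything falls off the work surface, if the arm or the gripper's body presses on something with over 40 N, if the wrist force passes 120 N, or if a joint passes its speed limit or range.

## Working session

There is one attempt and no reset: what is moved stays moved. The work goes in short steps, Python scripts to look and compute and a tool call to move; the robot and the scene stay as the last step left them, time stands still between calls to the robot, and variables do not carry over. Pictures are saved under pics/ and viewed, and the job is handed in when it is done.

Besides the shell and the picture viewer there is one more tool, called after ">>>" in YAML: its name, and indented under it one key for each argument. servo_tool: Moves the arm, as the interface text tells. Its arguments: {"type":"object","properties":{"increments":{"type":"string"}},"required":["increments"]}

```bash
ls; mkdir -p pics; cat > h.py <<'E'
import numpy as np, cv2
from scipy.spatial.transform import Rotation as R
from bench import ctrl
def save(n,tag):
    im,d=ctrl.camera(n); cv2.imwrite(f'pics/{tag}.png',im[:,:,::-1]); np.save(f'pics/{tag}.npy',d); return im,d
def T(n):
    p=ctrl.camera_params(n); q=p['attitude']
    return np.array(p['mtx']),np.array(p['position']),q
def rot(q):
    q=np.array(q)
    return q if q.shape==(3,3) else R.from_quat([q[1],q[2],q[3],q[0]]).as_matrix()
def unproj(n,u,v,z):
    K,p,q=T(n); return rot(q)@(np.linalg.inv(K)@np.array([u,v,1.])*z)+p
def proj(n,P):
    K,p,q=T(n); c=rot(q).T@(np.array(P)-p); c=K@c; return c[:2]/c[2]
def onplane(n,u,v,h):
    K,p,q=T(n); r=rot(q)@(np.linalg.inv(K)@np.array([u,v,1.])); return p+r*(h-p[2])/r[2]
E
python3 - <<'E'
from h import *
print(ctrl.get_obs())
for n in('side','top'):
    print(ctrl.camera_params(n)); save(n,n+'0')
E
```

```text
pics
{'time_s': 0.0, 'q': array([-1.49530467e+00,  1.81541831e-01,  1.60803250e+00, -2.49576981e-05,
        1.35381681e+00, -2.06314777e-01]), 'dq': array([ 0.00056374, -0.00177449,  0.00107564,  0.00048094, -0.00041225,
        0.00063418]), 'joint_efforts': array([-1.58175320e-03, -4.44879699e+01, -3.51331758e+01, -4.81811876e-04,
        9.16802179e-03,  1.47916069e-05]), 'eef_pos': array([ 0.15986217, -0.55176654,  0.24737186]), 'eef_rot': array([-6.68030752e-04,  7.99404601e-01, -6.00792372e-01, -6.02098390e-04]), 'wrist_force': array([0.62649595, 0.53306108, 0.48177849]), 'torque': array([ 0.01047632, -0.00357714,  0.01401353]), 'opening': 1.0029561404671001}
{'mtx': array([[379.74985038,   0.        , 278.12162865],
       [  0.        , 379.74985038, 209.81050581],
       [  0.        ,   0.        ,   1.        ]]), 'position': array([ 0.4716495 , -0.74545409,  0.69173614]), 'attitude': array([-0.43597071,  0.89896732, -0.03925769,  0.01568872])}
{'mtx': array([[399.12805505,   0.        , 274.95179916],
       [  0.        , 399.12805505, 208.84479609],
       [  0.        ,   0.        ,   1.        ]]), 'position': array([0.26597731, 0.01626899, 1.36888908]), 'attitude': array([-0.08369537,  0.71381989, -0.69115775,  0.07587632])}
```

View pics/side0.png

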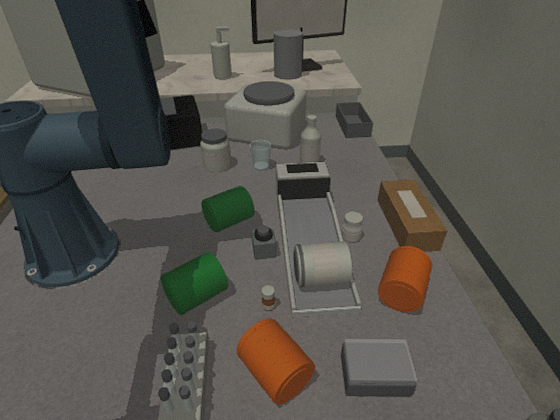

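View pics/top0.png

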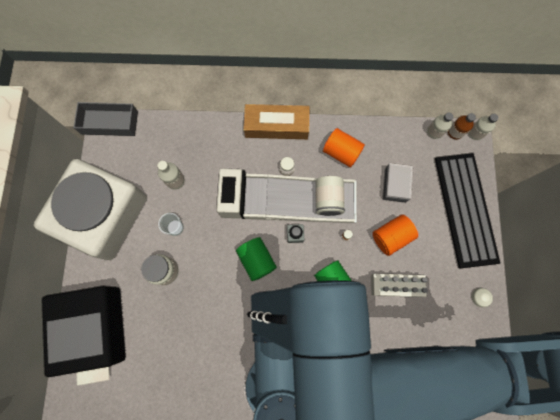

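```bash
python3 - <<'E'
import cv2
a=cv2.imread('pics/side0.png')[145:325,230:380]; cv2.imwrite('pics/side0c.png',cv2.resize(a,None,fx=3.3,fy=3.3,interpolation=cv2.INTER_CUBIC))
a=cv2.imread('pics/top0.png')[145:255,205:375]; cv2.imwrite('pics/top0c.png',cv2.resize(a,None,fx=4.5,fy=4.5,interpolation=cv2.INTER_CUBIC))
E
```

```text
(no output)
```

View pics/side0c.png

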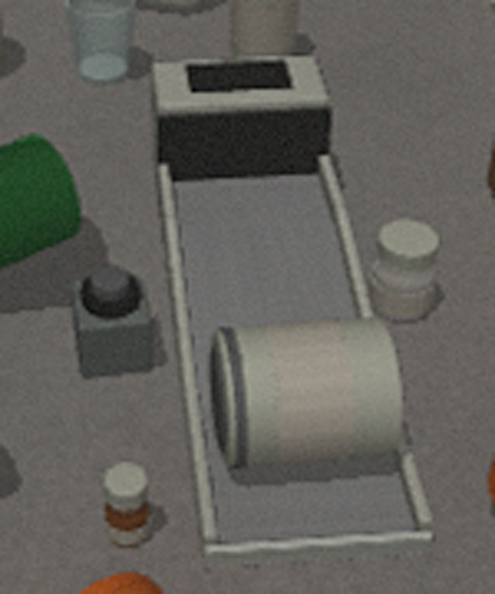

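View pics/top0c.png

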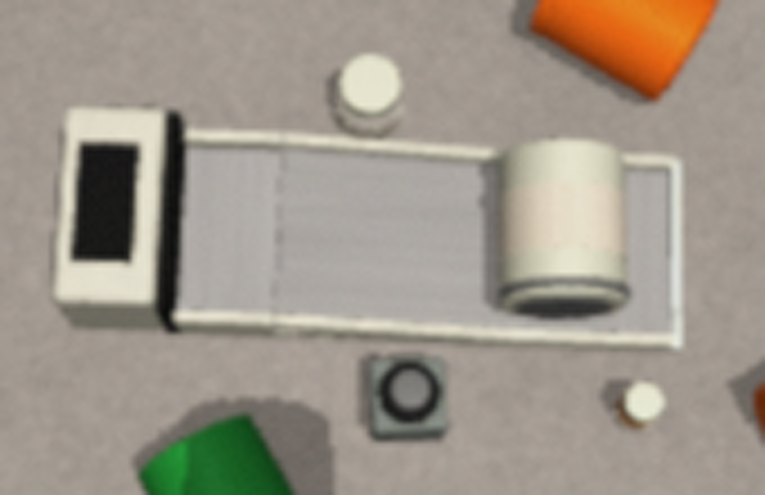

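```bash
cat > fit.py <<'E'
from h import *
from scipy.optimize import least_squares
def t(u,v): return ('top',(u+.5)/4.5-.5+205,(v+.5)/4.5-.5+145)
def s(u,v): return ('side',(u+.5)/3.3-.5+230,(v+.5)/3.3-.5+145)
kp=[(t(683,158),(-.216,-.075,.006)),(t(682,348),(-.216,.075,.006)),(t(279,150),(.095,-.067,.037)),(t(275,313),(.095,.067,.037)),
 (s(206,552),(-.216,.075,.0)),(s(432,540),(-.216,-.075,.0)),
 (s(163,180),(.170,.067,.031)) ,(s(325,174),(.170,-.067,.031))]
def w(p,d):
    c,s_=np.cos(p[2]),np.sin(p[2]); return np.array([p[0]+c*d[0]-s_*d[1],p[1]+s_*d[0]+c*d[1],d[2]])
f=lambda p:np.concatenate([proj(k[0],w(p,d))-k[1:] for k,d in kp])
K=least_squares(f,[.55,-.1,1.57]) if 0 else None
E
python3 - <<'E'
from fit import *
r=least_squares(f,[.55,-.1,1.57],loss='soft_l1'); print(r.x,np.round(r.fun.reshape(-1,2),1))
p=r.x
for n,s_,x0,y0,W,H in(('top',4.5,205,145,170,110),('side',3.3,230,145,150,180)):
    im=cv2.imread(f'pics/{n}0.png')[y0:y0+H,x0:x0+W]; im=cv2.resize(im,None,fx=s_,fy=s_,interpolation=cv2.INTER_CUBIC)
    def L(a,b,c):
        q=[tuple(int(round(v)) for v in ((proj(n,w(p,d))-[x0,y0]+.5)*s_-.5)) for d in(a,b)]; cv2.line(im,*q,c,1)
    for y in(-.067,.067,-.075,.075):
        L((-.210,y,.026),(-.085,y,.026),(0,0,255));L((-.085,y,.026),(.095,y,.051),(0,0,255))
    for x,z in((-.216,.006),(-.085,.012),(.095,.037),(.170,.031)): L((x,-.067,z),(x,.067,z),(255,0,0))
    L((.17,-.067,.095),(.17,.067,.095),(0,255,0));L((.255,-.067,.105),(.255,.067,.105),(0,255,0))
    cv2.imwrite(f'pics/fit_{n}.png',im)
    d=np.load(f'pics/{n}0.npy')
    for nm,(u,v) in dict(can=(330,190) if n=='top' else (330,255),btn=(296,231) if n=='top' else (263,233)).items():
        print(n,nm,unproj(n,u,v,d[v,u]))
E
```

```text
[ 0.61701584 -0.0273664   1.56909749] [[-1.7  0.8]
 [-1.  -0.1]
 [ 0.4 -0.7]
 [-0.2  0.7]
 [ 0.6  3.3]
 [-0.1  2. ]
 [ 1.6 -0.9]
 [-2.1 -1.5]]
top can [ 0.62411912 -0.1425984   0.11029826]
top btn [ 0.49047425 -0.03577266  0.07793861]
side can [ 0.63052946 -0.16746812  0.10057526]
side btn [ 0.48949761 -0.0529118   0.07437869]
```

View pics/fit_top.png

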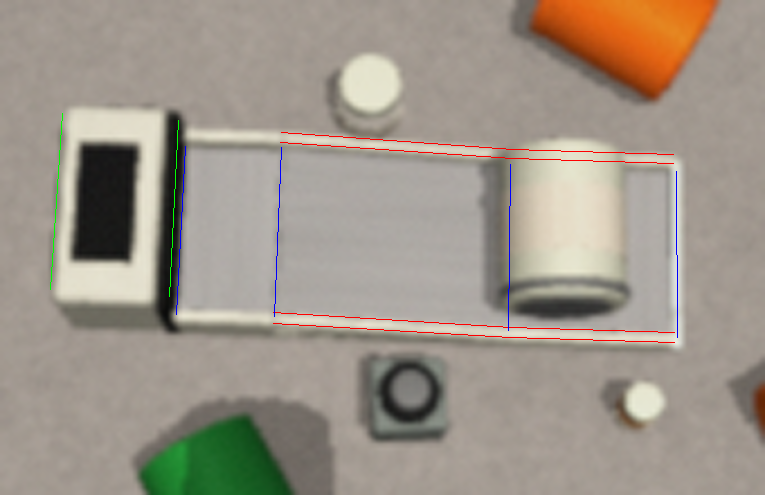

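View pics/fit_side.png

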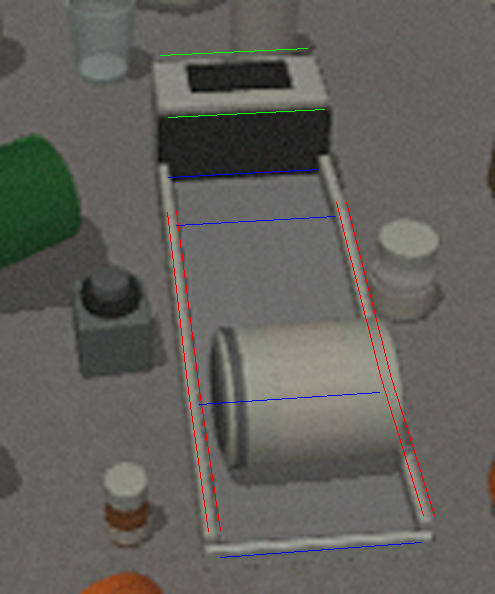

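```bash
cat > can.py <<'E'
from h import *
from scipy.optimize import least_squares
def cloud(n,tag,box):
    d=np.load(f'pics/{tag}.npy'); K,p,q=T(n)
    v,u=np.nonzero(d>0); c=np.c_[u,v,np.ones(len(u))]@np.linalg.inv(K).T*d[v,u][:,None]
    P=c@rot(q).T+p
    m=np.all((P>np.array(box[0]))&(P<np.array(box[1])),1); return P[m]
def fitcan(P,x0):
    # axis nearly along world x: params cx?,cy,cz,yaw ; ref x=.617
    def f(p):
        a=np.array([np.cos(p[2]),np.sin(p[2]),0]); D=P-np.array([.617,p[0],p[1]]); D=D-(D@a)[:,None]*a
        return np.linalg.norm(D,axis=1)-.048
    r=least_squares(f,x0,loss='soft_l1',f_scale=.003); return r.x,np.sqrt(np.mean(r.fun**2))
E
python3 - <<'E'
from can import *
for n in('top','side'):
    P=cloud(n,n+'0',((.52,-.24,.075),(.72,-.06,.13)))
    r,e=fitcan(P,[-.16,.06,0]); print(n,len(P),r,e,'x range',np.percentile(P[:,0],[1,99]), 'ymid',P[:,1].min(),P[:,1].max())
    B=cloud(n,n+'0',((.46,-.08,.068),(.52,0,.09))); print('btn',len(B),B.mean(0),np.median(B[:,2]),B.min(0),B.max(0))
    for box in (((.5,.13,.085),(.75,.26,.115)),): 
        H=cloud(n,n+'0',box); print('head',np.percentile(H,[2,98],axis=0))
from fit import t,s
for k,h in((t(410,390),.078),(s(110,282),.078)): print(onplane(*k,h))
o=ctrl.get_obs(); print(rot(o['eef_rot']))
E
```

```text
top 959 [-0.14574763  0.05943087  0.02336292] 0.003900037804485629 x range [0.55830762 0.67436458] ymid -0.19045686376029763 -0.09951031064281282
btn 106 [ 0.48962835 -0.03283269  0.07470821] 0.0754340047050791 [ 0.46862593 -0.05267305  0.06811778] [ 0.51207814 -0.01286395  0.08346381]
head [[0.54309201 0.14423039 0.09059862]
 [0.68780855 0.22572554 0.11168265]]
side 1675 [-0.15020713  0.05810464  0.02752525] 0.0028926146242588594 x range [0.55781399 0.67366082] ymid -0.19817254661343886 -0.1132650882007068
btn 100 [ 0.49065507 -0.04225707  0.07514623] 0.075936336173487 [ 0.47250789 -0.05480013  0.06805369] [ 0.50926251 -0.0232555   0.07865199]
head [[0.54385906 0.1371334  0.08598641]
 [0.68800614 0.21719933 0.10717091]]
[ 0.48951296 -0.03488078  0.078     ]
[ 0.48991917 -0.04637644  0.078     ]
[[ 2.78073907e-01 -9.60559673e-01 -1.28857185e-04]
 [-9.60558478e-01 -2.78073768e-01  1.54581136e-03]
 [-1.52067586e-03 -3.06074942e-04 -9.99998797e-01]]
```

```bash
cat > plan.py <<'E'
from h import *
def plan(tgt,ang,n,grip):
    o=ctrl.get_obs(); M=rot(o['eef_rot']); p=o['eef_pos']; a0=np.arctan2(M[1,0],M[0,0]); da=(ang-a0+np.pi)%(2*np.pi)-np.pi
    d=(np.array(tgt)-p)/n; a=a0; out=[]
    for i in range(n):
        x=np.array([np.cos(a),np.sin(a),0]); y=np.array([np.sin(a),-np.cos(a),0])
        out.append('%.1f %.1f %.1f %.3f %g'%(d@x*100,d@y*100,-d[2]*100,-da/n,grip)); a+=da/n
    print(o['eef_pos'].round(4),round(a0,3)); print('; '.join(out))
E
python3 -c "
from plan import *
plan((.616,-.245,.21),.02,10,1)"
```

```text
[ 0.1599 -0.5519  0.2475] -1.289
-1.7 -5.2 0.4 -0.131 1; -1.0 -5.4 0.4 -0.131 1; -0.3 -5.5 0.4 -0.131 1; 0.5 -5.5 0.4 -0.131 1; 1.2 -5.4 0.4 -0.131 1; 1.9 -5.2 0.4 -0.131 1; 2.5 -4.9 0.4 -0.131 1; 3.1 -4.5 0.4 -0.131 1; 3.7 -4.1 0.4 -0.131 1; 4.2 -3.6 0.4 -0.131 1
```

Candidates in side view:
- White lying in the channel at (322,267).
- Green (228,208) and (195,283), and orange (405,278) and (275,360), wrong colour.
- White upright spare at (215,150), outside the dock.

I choose (322,267): the crop shows a white cylinder with grey ends on the apron. The pod is at (263,240), with a grey button on a black collar.

>>> servo_tool:
  increments: "-1.7 -5.2 0.4 -0.131 1; -1.0 -5.4 0.4 -0.131 1; -0.3 -5.5 0.4 -0.131 1; 0.5 -5.5 0.4 -0.131 1; 1.2 -5.4 0.4 -0.131 1; 1.9 -5.2 0.4 -0.131 1; 2.5 -4.9 0.4 -0.131 1; 3.1 -4.5 0.4 -0.131 1; 3.7 -4.1 0.4 -0.131 1; 4.2 -3.6 0.4 -0.131 0.9"

```text
time_s: 1.35
eef_pos: [0.6177, -0.243, 0.2076]
eef_rot: [-0.0, 1.0, 0.013, -0.0]
wrist_force: [1.1, -0.9, 0.8]
opening: 0.9
```

```bash
python3 -c "
from plan import *
plan((.616,-.245,.12),.02,4,0.9)
save('side','side1');save('top','top1')
a=cv2.imread('pics/side1.png'); cv2.imwrite('pics/side1c.png',cv2.resize(a[120:360,200:480],None,fx=2.5,fy=2.5))
a=cv2.imread('pics/top1.png'); cv2.imwrite('pics/top1c.png',cv2.resize(a[120:280,200:440],None,fx=3.2,fy=3.2))
o=ctrl.get_obs();print(o['eef_pos'],o['opening'],proj('side',o['eef_pos']),proj('top',o['eef_pos']))"
```

```text
[ 0.6177 -0.243   0.2076] 0.025
-0.0 0.1 2.2 0.001 0.9; -0.0 0.1 2.2 0.001 0.9; -0.0 0.1 2.2 0.001 0.9; -0.0 0.1 2.2 0.001 0.9
[ 0.6195095  -0.23995118  0.20680273] 0.8996733072748845 [336.09524834 242.39775672] [366.26273481 183.80735258]
```

View pics/side1c.png

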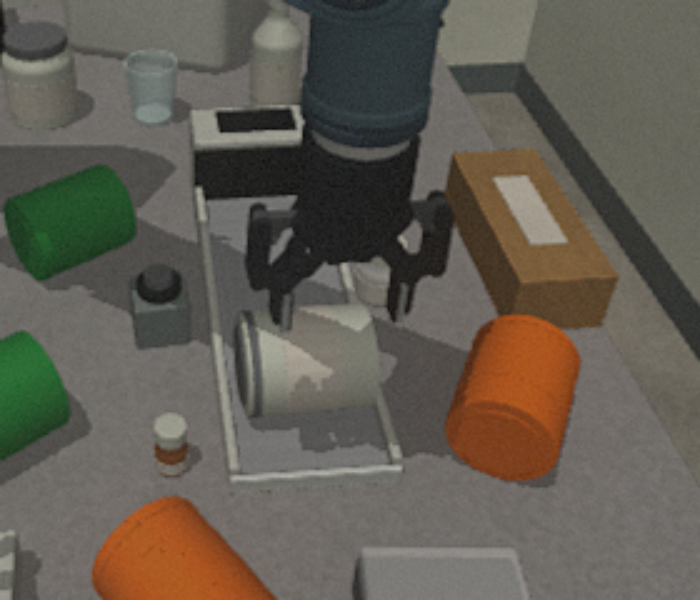

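View pics/top1c.png

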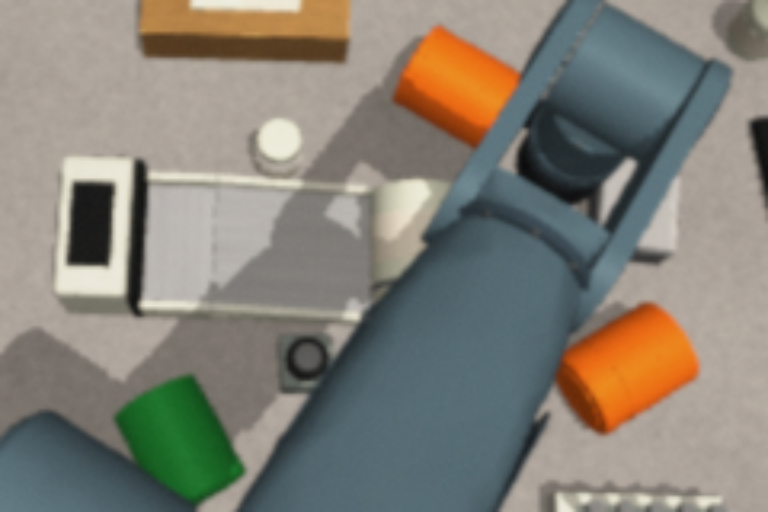

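>>> servo_tool:
  increments: "-0.1 0.1 3 0 0.9; -0.1 0.1 3 0 0.9; 0 0 3 0 0.9; 0 0 3 0 0.9; 0 0 2.8 0 0.9; 0 0 0 0 0.9"

```text
time_s: 2.2
eef_pos: [0.612, -0.2454, 0.0571]
eef_rot: [-0.002, 1.0, 0.01, -0.003]
wrist_force: [-0.9, 0.5, -0.3]
opening: 0.899
```

```bash
python3 -c "
from plan import *
save('side','side2')
a=cv2.imread('pics/side2.png'); cv2.imwrite('pics/side2c.png',cv2.resize(a[180:340,240:420],None,fx=3.5,fy=3.5))
o=ctrl.get_obs();print(o['eef_pos'],o['wrist_force'],proj('side',o['eef_pos']))"
```

```text
[ 0.61333957 -0.24612126  0.05918701] [ 0.73446885 -0.42726603  0.60898861] [327.50587307 296.45074578]
```

View pics/side2c.png

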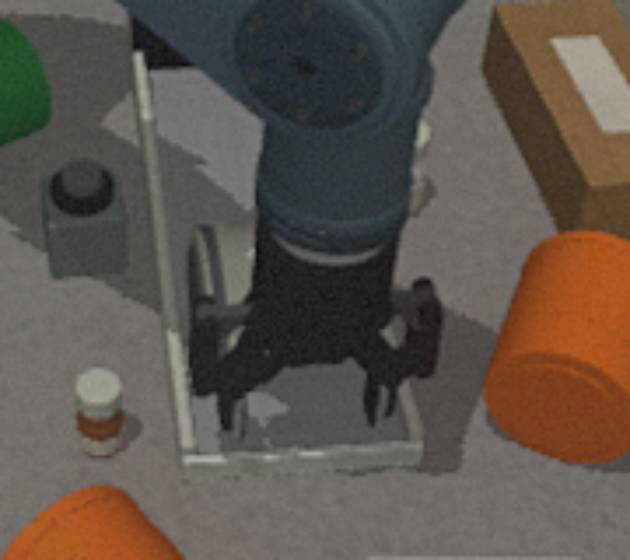

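>>> servo_tool:
  increments: "0.1 -1 0 0 0.9; 0.1 -1 0 0 0.9; 0 -0.5 0 0 0.9; 0 -0.3 0 0 0.9; 0 -0.3 0 0 0.9; 0 -0.3 0 0 0.9; 0 -0.3 0 0 0.9; 0 -0.3 0 0 0.9"

```text
time_s: 3.25
eef_pos: [0.6157, -0.2063, 0.0603]
eef_rot: [0.0, 1.0, 0.01, 0.0]
wrist_force: [-0.2, 0.6, 0.2]
opening: 0.899
```

```bash
cat > chk.py <<'E'
import sys
from can import *
tag=sys.argv[1]
for n in('side','top'): save(n,n+tag)
a=cv2.imread(f'pics/side{tag}.png')[150:330,230:410]; b=cv2.imread(f'pics/top{tag}.png')[150:250,200:400]
cv2.imwrite(f'pics/s{tag}.png',cv2.resize(a,None,fx=3,fy=3)); cv2.imwrite(f'pics/t{tag}.png',cv2.resize(b,None,fx=3,fy=3))
o=ctrl.get_obs(); M=rot(o['eef_rot']); print(o['time_s'],o['eef_pos'].round(4),o['wrist_force'].round(1),np.arctan2(M[1,0],M[0,0]).round(3))
E
python3 chk.py 3
```

```text
3.35 [ 0.6157 -0.206   0.0602] [ 0.2 -0.2  0.5] 0.021
```

View pics/s3.png

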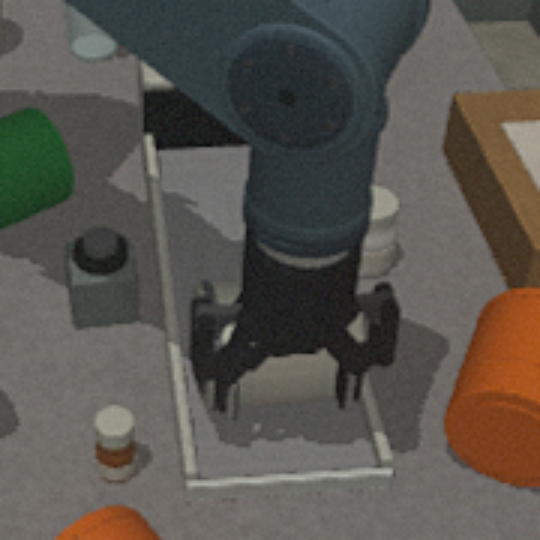

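View pics/t3.png

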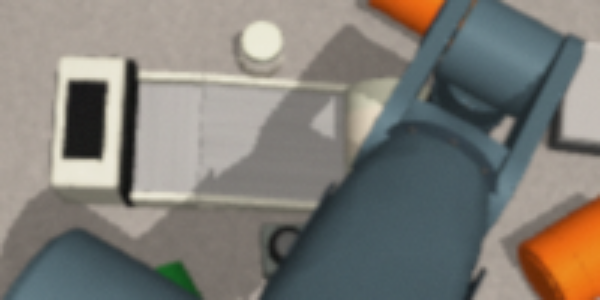

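>>> servo_tool:
  increments: "0 -0.2 0 0 0.9; 0 -0.3 0 0 0.9; 0 -0.4 0 0 0.9; 0 -0.4 0 0 0.9; 0 -0.4 0 0 0.9; 0 -0.4 0 0 0.9; 0 -0.4 0 0 0.9; 0 -0.4 -0.05 0 0.9; 0 -0.4 -0.05 0 0.9; 0 -0.4 -0.05 0 0.9"

```text
time_s: 4.6
eef_pos: [0.6157, -0.1704, 0.0628]
eef_rot: [0.001, 1.0, 0.01, 0.001]
wrist_force: [-0.2, -4.3, 3.6]
opening: 0.901
```

>>> servo_tool:
  increments: "0 -0.4 -0.06 0 0.9; 0 -0.4 -0.06 0 0.9; 0 -0.4 -0.06 0 0.9; 0 -0.4 -0.06 0 0.9; 0 -0.4 -0.06 0 0.9; 0 -0.4 -0.06 0 0.9; 0 -0.4 -0.06 0 0.9; 0 -0.4 -0.06 0 0.9; 0 -0.4 -0.06 0 0.9; 0 -0.4 -0.06 0 0.9"

```text
time_s: 5.85
eef_pos: [0.6141, -0.129, 0.0678]
eef_rot: [-0.0, 1.0, 0.01, -0.0]
wrist_force: [0.0, -4.1, 2.5]
opening: 0.9
```

```bash
python3 chk.py 4
```

```text
5.95 [ 0.6138 -0.1282  0.0675] [ 0.1 -2.2  0.8] 0.021
```

View pics/s4.png

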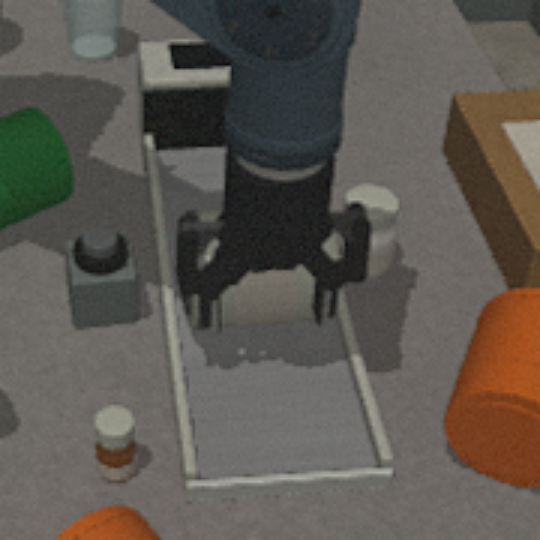

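View pics/t4.png

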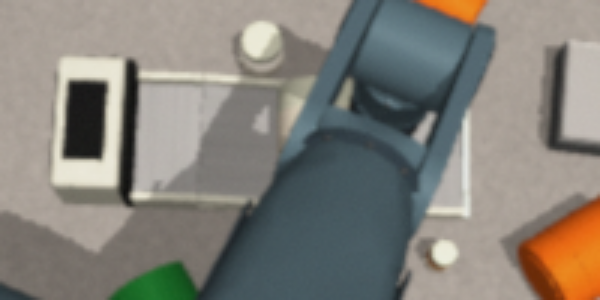

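```bash
python3 -c "
from fit import *
for a,h in((t(370,82),.07),(t(370,118),.07),(t(368,135),.0),(s(408,240),.07)): print(a,onplane(*a,h))"
```

```text
('top', 286.8333333333333, 162.83333333333334) [7.27703487e-01 3.57633158e-04 7.00000000e-02]
('top', 286.8333333333333, 170.83333333333334) [ 6.98925594e-01 -4.02750227e-04  7.00000000e-02]
('top', 286.3888888888889, 174.61111111111111) [ 7.07986456e-01 -8.26990799e-05  0.00000000e+00]
('side', 353.2878787878788, 217.37878787878788) [ 0.72430201 -0.00894991  0.07      ]
```

>>> servo_tool:
  increments: "0 -0.4 -0.06 0 0.9; 0 -0.4 -0.06 0 0.9; 0 -0.4 -0.06 0 0.9; 0 -0.4 -0.06 0 0.9; 0 -0.4 -0.06 0 0.9; 0 -0.4 -0.06 0 0.9; 0 -0.4 -0.06 0 0.9; 0 -0.4 -0.06 0 0.9; 0 -0.4 -0.06 0 0.9; 0 -0.4 -0.06 0 0.9"

```text
time_s: 7.2
eef_pos: [0.6132, -0.089, 0.0738]
eef_rot: [-0.0, 1.0, 0.01, -0.0]
wrist_force: [0.5, -4.5, 3.9]
opening: 0.903
```

>>> servo_tool:
  increments: "0 -0.4 -0.06 0 0.9; 0 -0.4 -0.06 0 0.9; 0 -0.4 -0.06 0 0.9; 0 -0.4 -0.06 0 0.9; 0 -0.4 -0.06 0 0.9; 0 -0.4 -0.06 0 0.9; 0 -0.4 -0.06 0 0.9; 0 -0.4 -0.06 0 0.9; 0 -0.4 -0.06 0 0.9; 0 -0.4 -0.06 0 0.9"

```text
time_s: 8.45
eef_pos: [0.6124, -0.0491, 0.0798]
eef_rot: [-0.0, 1.0, 0.01, -0.0]
wrist_force: [-0.7, -5.4, 2.7]
opening: 0.901
```

```bash
python3 chk.py 5
```

```text
8.55 [ 0.6121 -0.0482  0.0795] [-0.1 -1.3  1.4] 0.021
```

View pics/s5.png

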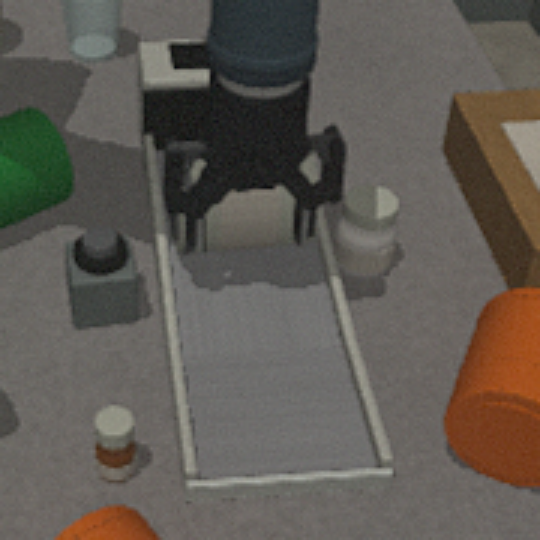

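View pics/t5.png

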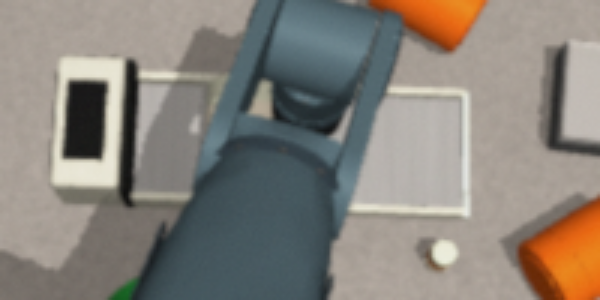

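>>> servo_tool:
  increments: "0 -0.4 -0.06 0 0.9; 0 -0.4 -0.06 0 0.9; 0 -0.4 -0.06 0 0.9; 0 -0.4 -0.06 0 0.9; 0 -0.4 -0.06 0 0.9; 0 -0.4 -0.06 0 0.9; 0 -0.4 -0.06 0 0.9; 0 -0.4 -0.06 0 0.9; 0 -0.4 -0.06 0 0.9; 0 -0.4 -0.06 0 0.9"

```text
time_s: 9.8
eef_pos: [0.6115, -0.0091, 0.0858]
eef_rot: [-0.0, 1.0, 0.011, -0.0]
wrist_force: [-0.3, -4.7, 2.6]
opening: 0.897
```

>>> servo_tool:
  increments: "0 -0.3 -0.03 0 0.9; 0 -0.3 0 0 0.9; 0 -0.3 0 0 0.9; 0 -0.3 0 0 0.9; 0 -0.3 0 0 0.9; 0 -0.3 0 0 0.9; 0 0 0 0 0.9"

```text
time_s: 10.68
eef_pos: [0.6108, 0.0094, 0.0857]
eef_rot: [-0.0, 1.0, 0.011, -0.0]
wrist_force: [-0.1, 0.8, 0.0]
opening: 0.899
```

```bash
python3 chk.py 6
```

```text
10.775 [0.611  0.009  0.0859] [0.6 0.9 0.3] 0.021
```

View pics/s6.png

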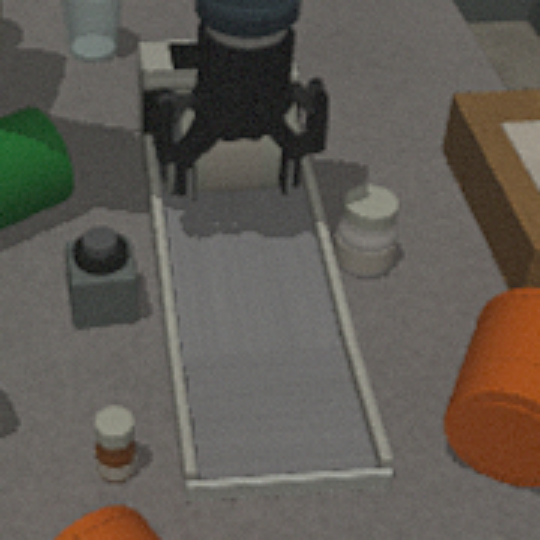

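View pics/t6.png

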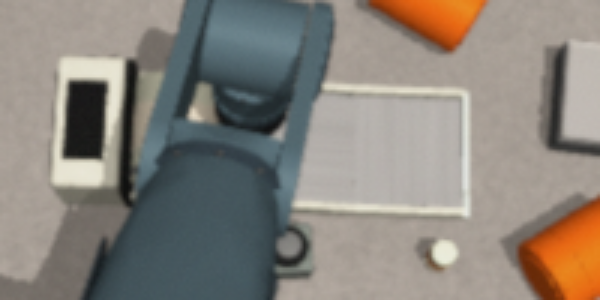

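>>> servo_tool:
  increments: "0 -0.3 0.05 0 0.9; 0 -0.3 0.05 0 0.9; 0 -0.3 0.05 0 0.9; 0 -0.3 0.05 0 0.9; 0 -0.3 0 0 0.9; 0 0 0 0 0.9"

```text
time_s: 11.52
eef_pos: [0.6109, 0.0239, 0.0841]
eef_rot: [-0.0, 1.0, 0.011, -0.0]
wrist_force: [0.5, -0.2, 0.2]
opening: 0.905
```

```bash
python3 chk.py 7; python3 - <<'E'
from can import *
for n in('top','side'):
    P=cloud(n,n+'7',((.555,.03,.1),(.67,.16,.14))); print(n,len(P),np.percentile(P,[2,50,98],axis=0).round(3).tolist())
E
```

```text
11.625 [0.6109 0.0237 0.0841] [-0.4 -0.1  0.2] 0.021
top 182 [[0.562, 0.066, 0.1], [0.629, 0.092, 0.116], [0.667, 0.159, 0.13]]
side 207 [[0.56, 0.031, 0.1], [0.607, 0.055, 0.108], [0.669, 0.159, 0.137]]
```

View pics/s7.png

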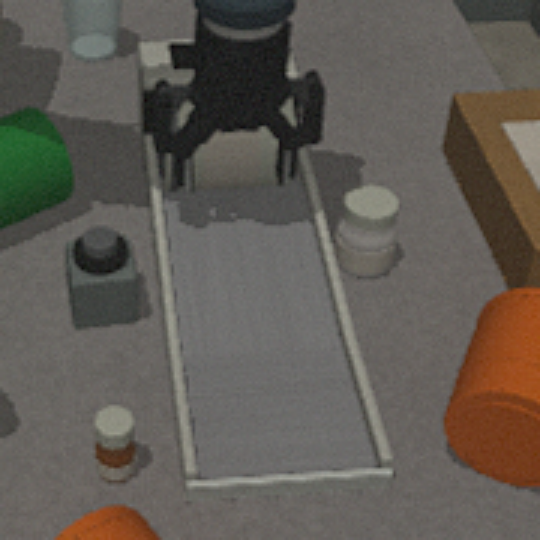

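View pics/t7.png

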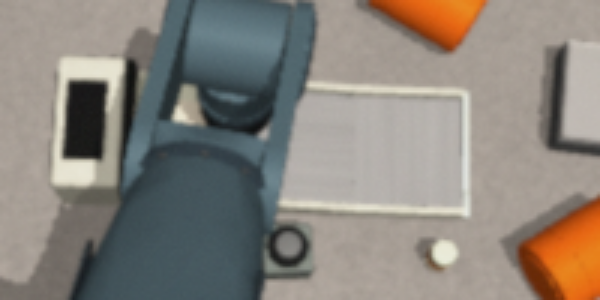

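>>> servo_tool:
  increments: "0 -0.2 0 0 0.9; 0 -0.2 0 0 0.9; 0 -0.2 0 0 0.9; 0 0 0 0 0.9"

```text
time_s: 12.12
eef_pos: [0.6107, 0.0299, 0.0841]
eef_rot: [0.0, 1.0, 0.011, -0.0]
wrist_force: [-0.2, 0.6, -0.4]
opening: 0.905
```

>>> servo_tool:
  increments: "0 -0.2 0 0 0.9; 0 -0.2 0 0 0.9; 0 0 0 0 0.9"

```text
time_s: 12.5
eef_pos: [0.6109, 0.0326, 0.0842]
eef_rot: [0.001, 1.0, 0.01, 0.0]
wrist_force: [0.3, -4.8, -0.5]
opening: 0.901
```

>>> servo_tool:
  increments: "0 0.2 0 0 0.9; 0 0.4 0 0 0.9; 0 1 0 0 0.9; 0 2 0 0 0.9; 0 3 -2 0 0.9; 0 3 -4 0 0.5; -3 2 -4 0 0; -5 0 -3 0 0; -4 0 0 0 0; 0 0 0 0 0"

```text
time_s: 13.75
eef_pos: [0.4911, -0.0857, 0.2144]
eef_rot: [0.0, 1.0, 0.01, -0.0]
wrist_force: [0.1, 0.3, 0.3]
opening: -0.003
```

```bash
python3 chk.py 8; python3 - <<'E'
from can import *
for n in('top','side'):
    P=cloud(n,n+'8',((.55,.0,.1),(.68,.135,.14))); print(n,len(P))
    try: print(fitcan(P,[.09,.079,0]))
    except Exception as e: print(e)
o=ctrl.get_obs()
for n in('top','side'): print(proj(n,o['eef_pos']), proj(n,o['eef_pos']-[0,0,.017]))
E
```

```text
13.85 [ 0.4935 -0.0858  0.2146] [-0.2  0.6 -0.3] 0.02
top 900
(array([0.09543474, 0.07884157, 0.00392083]), np.float64(0.0033314476172351427))
side 891
(array([ 0.09103967,  0.07695117, -0.00191703]), np.float64(0.0023580376956932876))
[315.07436443 222.60630767] [314.55822859 223.693231  ]
[263.68253748 194.17398615] [263.91431931 200.52699687]
```

View pics/s8.png

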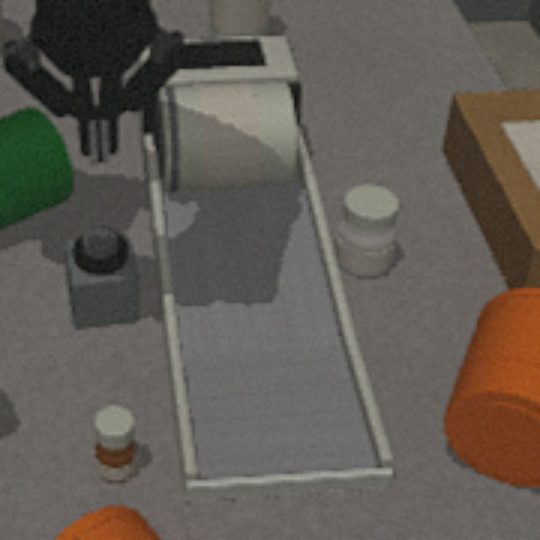

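View pics/t8.png

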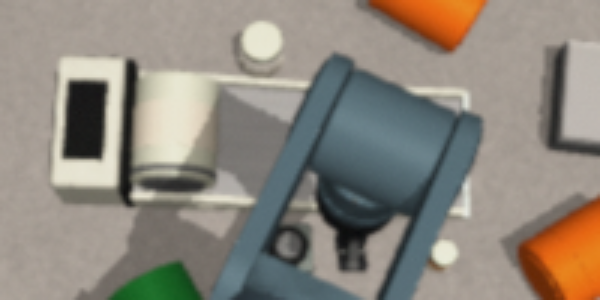

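>>> servo_tool:
  increments: "-0.1 -2.5 1 0 0; -0.1 -2.4 2 0 0; 0 0 3 0 0; 0 0 3 0 0; 0 0 0.7 0 0; 0 0 0 0 0"

```text
time_s: 14.6
eef_pos: [0.4907, -0.0361, 0.117]
eef_rot: [-0.0, 1.0, 0.011, -0.0]
wrist_force: [0.0, 0.7, -0.3]
opening: 0.001
```

```bash
python3 chk.py 9; python3 - <<'E'
from h import *
a=cv2.imread('pics/side9.png')[190:270,220:310]; cv2.imwrite('pics/s9z.png',cv2.resize(a,None,fx=6,fy=6,interpolation=cv2.INTER_CUBIC))
o=ctrl.get_obs();print(proj('side',o['eef_pos']-[0,0,.017]),onplane('side',264.5,228.3,.078),onplane('top',296.5,230.8,.078))
E
```

```text
14.7 [ 0.4913 -0.0363  0.1182] [-0.2 -0.6 -0.8] 0.021
[263.03027127 220.16117447] [ 0.49398662 -0.04000662  0.078     ] [ 0.49117945 -0.03739272  0.078     ]
```

View pics/s9z.png

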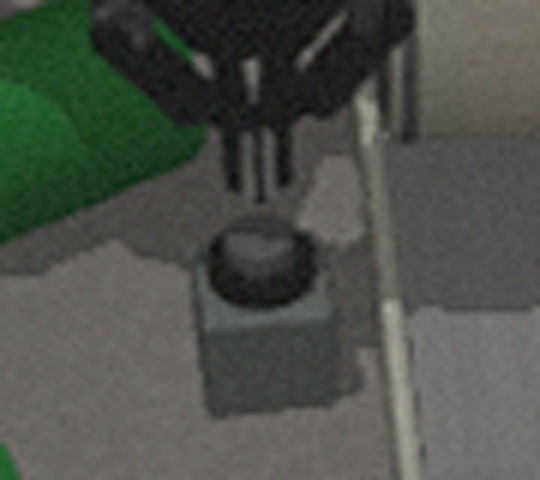

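View pics/t9.png

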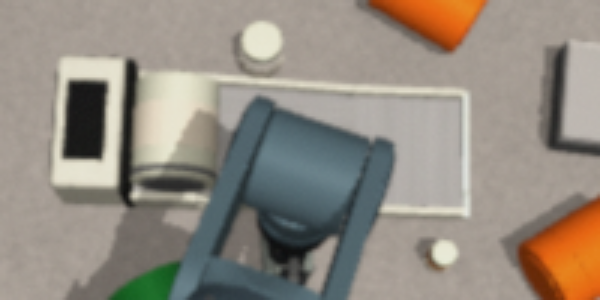

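>>> servo_tool:
  increments: "0 0.15 1 0 0; 0 0 1 0 0; 0 0 0.3 0 0; 0 0 0.2 0 0; 0 0 0.2 0 0; 0 0 0 0 0"

```text
time_s: 15.45
eef_pos: [0.4899, -0.0373, 0.0901]
eef_rot: [-0.0, 1.0, 0.011, -0.0]
wrist_force: [-2.6, 0.1, 4.0]
opening: -0.006
```

>>> servo_tool:
  increments: "0 0 0.15 0 0; 0 0 0.15 0 0; 0 0 0 0 0"

```text
time_s: 15.82
eef_pos: [0.4902, -0.0374, 0.0879]
eef_rot: [0.0, 1.0, 0.011, -0.0]
wrist_force: [-5.4, 1.7, 12.1]
opening: 0.0
```

>>> servo_tool:
  increments: "0 0 0.1 0 0; 0 0 0 0 0; 0 0 0 0 0"

```text
time_s: 16.2
eef_pos: [0.4903, -0.0374, 0.0878]
eef_rot: [0.0, 1.0, 0.011, -0.0]
wrist_force: [-9.4, 0.7, 20.4]
opening: 0.0
```

```bash
python3 chk.py 10; python3 - <<'E'
from h import *
a=cv2.imread('pics/side10.png')[170:270,220:330]; cv2.imwrite('pics/s10z.png',cv2.resize(a,None,fx=6,fy=6,interpolation=cv2.INTER_CUBIC))
o=ctrl.get_obs();print(o['eef_pos'],o['wrist_force'],o['torque'])
E
```

```text
16.3 [ 0.4904 -0.0374  0.0878] [-9.4  2.2 20.9] 0.021
[ 0.49035651 -0.03739218  0.08777707] [-9.38958996  2.21605413 20.85900996] [ 0.3698785   1.73319605 -0.03113969]
```

View pics/s10z.png

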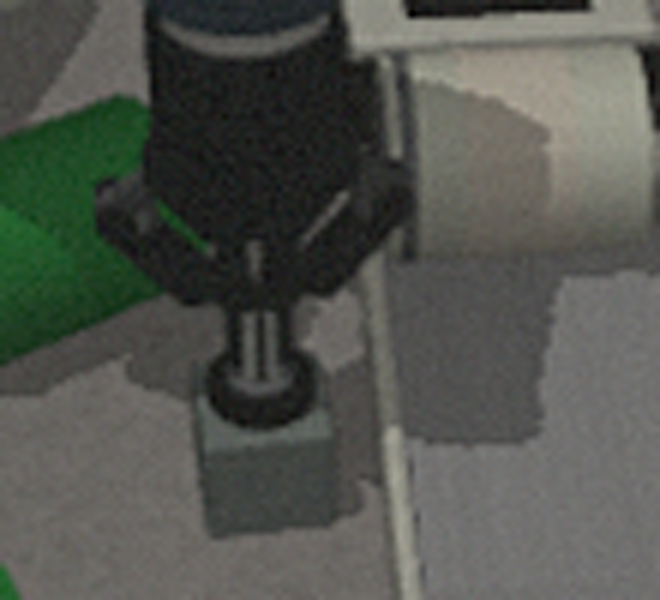

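>>> servo_tool:
  increments: "0 0 -0.3 0 0; 0 0 -1 0 0; 0 0 -3 0 0; 0 0 -5 0 0; 0 2 -4 0 0; 0 4 -2 0 0; 0 4 0 0 0; 0 0 0 0 0; 0 0 0 0 0"

```text
time_s: 17.42
eef_pos: [0.4921, -0.137, 0.2389]
eef_rot: [-0.0, 1.0, 0.01, -0.0]
wrist_force: [-0.1, 0.3, -0.1]
opening: 0.0
```

```bash
python3 chk.py 11; python3 - <<'E'
from can import *
for n in('top','side'):
    P=cloud(n,n+'11',((.55,.0,.1),(.68,.135,.14))); print(n,fitcan(P,[.09,.079,0]))
E
```

```text
17.525 [ 0.4921 -0.1364  0.2388] [-0.5 -0.5  0.3] 0.022
top (array([ 0.09543808,  0.07891229, -0.00856181]), np.float64(0.0033288812463706657))
side (array([0.09097708, 0.07699287, 0.00047648]), np.float64(0.002049324094409979))
```

View pics/side11.png

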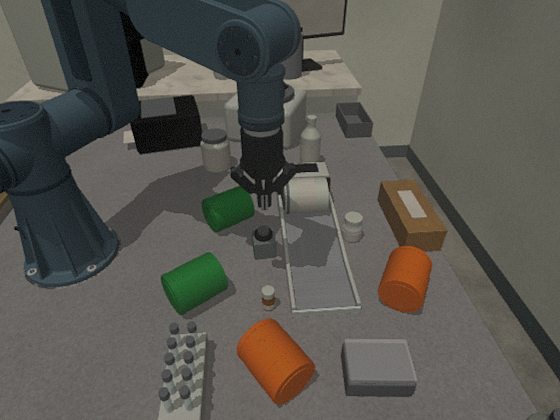

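View pics/top11.png

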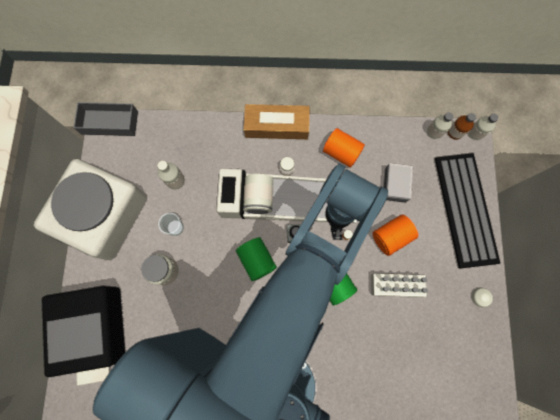

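The canister sits against the stop at side (307,195). The button at (263,233) has sprung back, and every bystander is at its starting pixel. The arm is clear.

```bash
python3 -c "
from bench import ctrl
print(ctrl.hand_in())"
```

```text
the job is handed in; nothing more can be done
None
```

The canister is seated against the stop, the button was pressed all the way down afterwards, and the job was handed in at about 17.5 s of the 48 s allowed.

- **Pushing:** I pushed the canister up the ramp with both open fingers at about 3 cm/s and about 5 N, and it rolled over the crest into the seat. A light push then met the stop with 4.8 N. After I backed off, the last camera fits put its centre at y ≈ 0.091 to 0.095 and z ≈ 0.077 to 0.079 m, which matches the seat.
- **Button:** I pressed with closed fingers until it stopped moving, with the fingertips about 71 mm above the bench and about 20 N vertical force. That is full travel. A sideways force of 9 N also showed during the press; I did not find the cause.
- **Last look:** The button is back up, the arm is clear and reads no force, and nothing else in either picture has moved.
- **Disagreement:** The two cameras differed by about 4 to 7 mm along the ramp. I settled it with the finger contact and by comparing the seen fingertips with the known tool position.

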